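# Switch on the copy line in order

## Task

Switch on the copy line from its four little desk switches: with a fingertip press the yellow key well down, then the blue key, then the green key, each with a light push; a pressed key stays down by itself. Leave the red stop key up, and do not push blue or green before its turn. Only touch the switches: do not pick up, tip or shove their boxes, leave the other things where they are, and finish clear of everything.

Things in the scene. Friction and masses are not known exactly. Their poses are not given: they have to be found in the camera images.
- yellow_top (a point): centre of the top face of the yellow key, a round flat-topped key 36 mm across (to be pressed). When up, it is 50 mm above the worktop and stands 15 mm above the dark collar round it (collar 47 mm across); z points up
- key_yellow (a joint): how far the yellow key is pushed down, in m: 0 = up, 0.012 = hard end stop (it then still stands 3 mm above its collar). It has no spring: it moves straight down against about 3 N of friction and stays where it is left; from 0.006 on it is switched on, so 0.008 to 0.010 is a good press without striking the stop; push with less than 30 N
- switch_yellow: the loose white switch box that carries the yellow key: 64x64 mm, 32 mm high without collar and key, 0.4 kg, on rubber feet; origin at the centre of its underside, z up, the key on its vertical centre line; which box stands where changes
- blue_top (a point): centre of the top face of the blue key, a round flat-topped key 36 mm across (to be pressed). When up, it is 50 mm above the worktop and stands 15 mm above the dark collar round it (collar 47 mm across); z points up
- key_blue (a joint): how far the blue key is pushed down, in m: 0 = up, 0.012 = hard end stop (it then still stands 3 mm above its collar). It has no spring: it moves straight down against about 3 N of friction and stays where it is left; from 0.006 on it is switched on, so 0.008 to 0.010 is a good press without striking the stop; push with less than 30 N
- switch_blue: the loose white switch box that carries the blue key: 64x64 mm, 32 mm high without collar and key, 0.4 kg, on rubber feet; origin at the centre of its underside, z up, the key on its vertical centre line; which box stands where changes
- green_top (a point): centre of the top face of the green key, a round flat-topped key 36 mm across (to be pressed). When up, it is 50 mm above the worktop and stands 15 mm above the dark collar round it (collar 47 mm across); z points up
- key_green (a joint): how far the green key is pushed down, in m: 0 = up, 0.012 = hard end stop (it then still stands 3 mm above its collar). It has no spring: it moves straight down against about 3 N of friction and stays where it is left; from 0.006 on it is switched on, so 0.008 to 0.010 is a good press without striking the stop; push with less than 30 N
- switch_green: the loose white switch box that carries the green key: 64x64 mm, 32 mm high without collar and key, 0.4 kg, on rubber feet; origin at the centre of its underside, z up, the key on its vertical centre line; which box stands where changes
- red_top (a point): centre of the top face of the red key, a round flat-topped key 36 mm across (must stay up). When up, it is 50 mm above the worktop and stands 15 mm above the dark collar round it (collar 47 mm across); z points up
- key_red (a joint): how far the red key is pushed down, in m: 0 = up, 0.012 = hard end stop (it then still stands 3 mm above its collar). It has no spring: it moves straight down against about 3 N of friction and stays where it is left; from 0.006 on it is switched on, so 0.008 to 0.010 is a good press without striking the stop; push with less than 30 N
- switch_red: the loose white switch box that carries the red key: 64x64 mm, 32 mm high without collar and key, 0.4 kg, on rubber feet; origin at the centre of its underside, z up, the key on its vertical centre line; which box stands where changes
- the_mug: bystander, not to be disturbed: white mug with dark spots, 82 mm wide (114 with its handle), 91 high (mm); loose; origin at its underside
- the_pad: bystander, not to be disturbed: cream sticky-note pad, 76x76x14 mm; loose; origin at its underside
- the_tub: bystander, not to be disturbed: round white clip tub with black lid, 55 across, 37 high (mm); loose; origin at its underside
- the_eraser: bystander, not to be disturbed: eraser in a dark sleeve, 58x22x12 mm; loose; origin at its underside
- the_usb: bystander, not to be disturbed: black and grey memory stick, 58x17x8 mm; loose; origin at its underside
- the_strip: bystander, not to be disturbed: silver strip of staples, 90x13x6 mm; loose; origin at its underside
Not all that is in view belongs to the job. What is shaped like the switch_yellow but orange is not meant.

How it is judged:
By the outcome, as a careful person would: the job done as asked, in the order asked, and still so for the second after the job is handed in, with the robot touching nothing.
It also fails if it takes over 51 s, if anything falls off the work surface, if the arm or the gripper's body presses on something with over 40 N, if the wrist force passes 120 N, or if a joint passes its speed limit or range.

## Robot

A 6-joint arm with a two-finger parallel gripper is mounted at the origin on a cart in front of the work surface, level with it; the furniture and walls round the work are solid. World frame = base frame: x ahead of the robot, y to its left, z up, the work surface at z = 0. Lengths are in m, angles in rad, forces in N, time in s.
With the tool pointing down it reaches from about 0.35 to 0.975 m from the base axis. Payload 4.9 kg.
Tool frame: the origin (TCP) lies midway between the tips of the shut fingers; the grasp point (between the pads) lies 19 mm behind it; z points along the fingers, y is the direction in which the jaws open and shut (so a half turn about z gives the same grasp; the last joint's range is limited). The gripper opens to 85 mm and grips with 20 to 120 N. Pads are 22 mm wide; open, the fingers measure 114 mm over their backs; the gripper's body (76 mm by 85 mm) begins 54 mm behind the grasp point. The pads swing forward as they close: fully open they stand 13 mm farther back than shut.
Start: joints at [1.012, 0.053, 1.613, -0, 1.476, -0.119], TCP at [0.266, 0.566, 0.231] pointing down, gripper open.
Joint ranges: [-3.01, 3.01], [-1.01, 2.22], [0.06, 2.58], [-1.02, 4.17], [0.09, 2.62], [-3.14, 3.14]. Speed limits (rad/s): [2.57, 2.57, 3.14, 3.14, 3.14, 3.14].

## Interface

Orientations are given as a rotation vector (axis times angle).
In Python, from station import ctrl gives the robot as it stands.
- The arm moves only by the tool drive_tool, never from a script. Its argument "moves" is one flat list of numbers, 7 for each row, row after row: the turn, a rotation vector about the world's x, y, z in degrees, then the shift along the world's x, y, z in m, then the closure, from 0 (fully open) to 1 (shut). A call has exactly 5 rows; each row shifts and turns the commanded pose from where the row before left it; what a row does not reach is not made up. A row lasts 1/8 s, in which the tool goes at most 62.5 mm and 10.7 degrees, less where a joint would pass 70% of its speed; a pose out of reach is approached as far as the arm can. A call is refused whole if a number of a shift passes 0.0625 or a number of a turn 10.7, either way. A call with a gripper value outside its range is refused whole. The fingers move at their own pace and stop on an object; "newtons" is the grip in N (left out, the last holds). Time passes only in rows, so rows that do not move let the fingers close, or fill a call up. It gives the time, the measured TCP pose, the force and the opening at its end, in the units of the state.
- ctrl.get_obs(): the state, without advancing time (a new reading comes with each control period).
- ctrl.get_image(name): name is "scene" or "side" or "wrist"; returns the picture (400x640x3 uint8, red, green, blue); there is no depth.
- ctrl.get_calibration(name): a dict with "fx", "fy", "cx", "cy" (pixels), "k1" (the pictures are not rectified: a ray, as slopes to the right and down, at radius r is drawn at 1 + k1 r^2 times it, then the intrinsics apply), "rvec" (rotation vector, rad) and "tvec" (3), from world to camera coordinates, as OpenCV has them; the wrist camera has in their place "T_tool_cam" (4x4, takes a point from camera to tool coordinates, whose origin is the TCP and whose axes are the flange's). Camera axes: x right, y down, z forward; pixel columns grow to the right and rows downward; lengths in m; the calibration is good to about 2 mm. A picture is of the moment at which its call begins: read the wrist's pose just before it. get_calibration takes no time and is no camera call.
- ctrl.finish_job(): hands the job in, once; it reports no verdict.
The state is a dict: "t": time; "q": joint angles; "dq": joint speeds; "effort": joint torques, N m; "tool_pos": TCP position; "tool_rot": TCP orientation; "contact_force": force on the tool from outside, world axes, zero at the start; "wrist_torque": the same for the moment, N m; "opening": finger opening in m.
Only numpy, scipy, OpenCV 4.12 (cv2) and the standard library are available. Lean on these libraries where they do the work, as an engineer would, in place of code of your own. Each camera call takes 0.05 s, during which the arm holds its last target.

## Working session

There is one attempt and no reset: what is moved stays moved. The work goes in short steps, Python scripts to look and compute and a tool call to move; the robot and the scene stay as the last step left them, time stands still between calls to the robot, and variables do not carry over. Pictures are saved under pics/ and viewed, and the job is handed in when it is done.

Besides the shell and the picture viewer there is one more tool, called after "Emit:" by a JSON object that holds its "fn" and its "kwargs", one argument or row to a line. drive_tool: Moves the arm, as the interface text tells. Its arguments: {"type":"object","properties":{"moves":{"type":"array","items":{"type":"number"}},"newtons":{"type":"number"}},"required":["moves"]}

```bash
mkdir -p pics
python3 - <<'E'
from station import ctrl
import cv2
o=ctrl.get_obs();print(o)
for n in("scene","side","wrist"):
    c=ctrl.get_calibration(n);print(n,c)
    cv2.imwrite(f"pics/{n}0.png",ctrl.get_image(n)[:,:,::-1])
E
```

```text
{'t': 0.0, 'q': array([ 1.01201958e+00,  5.34000402e-02,  1.61430671e+00,  2.54214237e-05,
        1.47600920e+00, -1.18995543e-01]), 'dq': array([-7.19726754e-04, -1.13354249e-03, -4.34719699e-05, -2.31716608e-04,
       -1.10136077e-04, -1.63452401e-03]), 'effort': array([ 7.10676904e-04, -3.93671143e+01, -3.70179892e+01, -1.11467423e-04,
        7.09979635e-03, -4.05093635e-05]), 'tool_pos': array([0.26574241, 0.56499394, 0.23002866]), 'tool_rot': array([-0.68509739, -3.06523273,  0.00313163]), 'contact_force': array([ 0.27088821,  0.02046659, -0.40488688]), 'wrist_torque': array([-0.00634012, -0.00564844,  0.01337368]), 'opening': 0.0855508522516496}
scene {'fx': 503.1331739569985, 'fy': 503.1331739569985, 'cx': 316.98513078339244, 'cy': 200.18184484135713, 'k1': -0.1154109061131483, 'rvec': array([ 2.22061185, -1.13576722,  0.39230922]), 'tvec': array([-0.1536309 ,  0.47713127,  1.6079314 ])}
side {'fx': 430.82064499256614, 'fy': 430.82064499256614, 'cx': 313.95893974170593, 'cy': 198.04016473923608, 'k1': -0.016087449339171545, 'rvec': array([ 2.19041576, -0.74886989,  0.30617522]), 'tvec': array([-0.31811334,  0.36093454,  1.04431817])}
wrist {'fx': 281.43410820488185, 'fy': 281.43410820488185, 'cx': 315.11654944257344, 'cy': 199.71524852423732, 'k1': -0.015891050330871615, 'T_tool_cam': array([[-3.92014892e-04, -9.58286544e-01, -2.85808931e-01,
         7.41675784e-02],
       [ 9.99999901e-01, -3.16004174e-04, -3.12069693e-04,
         6.33601703e-04],
       [ 2.08735373e-04, -2.85809025e-01,  9.58286574e-01,
        -1.42217455e-01],
       [ 0.00000000e+00,  0.00000000e+00,  0.00000000e+00,
         1.00000000e+00]])}
```

View pics/scene0.png

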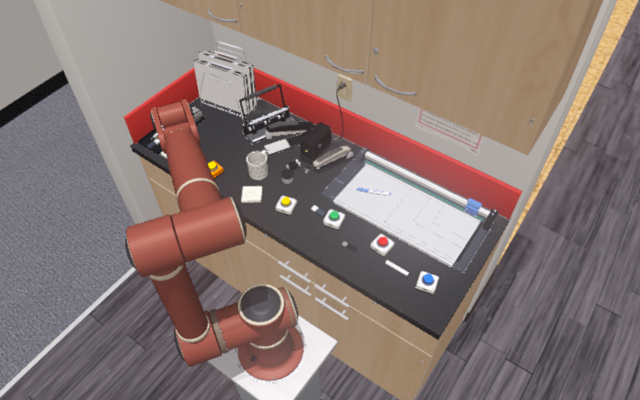

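View pics/side0.png

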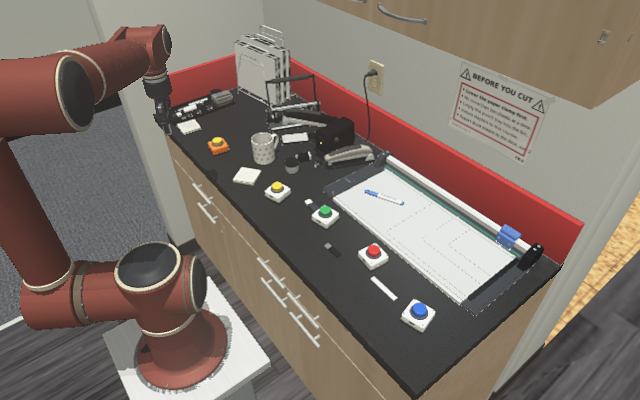

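View pics/wrist0.png

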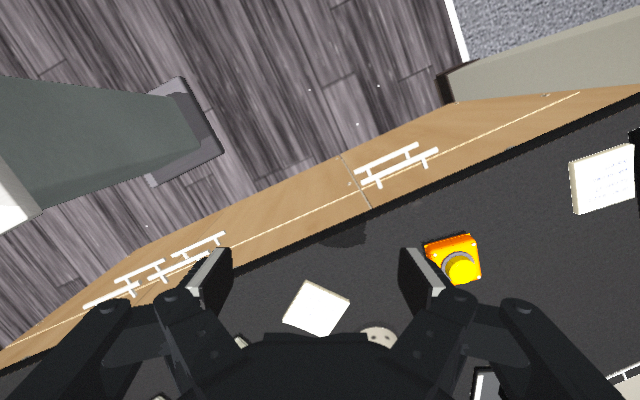

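```bash
cat > h.py <<'E'
import numpy as np,cv2
from scipy.optimize import least_squares
from scipy.spatial.transform import Rotation as R
def cam(c,obs=None):
    if 'rvec' in c: return R.from_rotvec(c['rvec']).as_matrix(),np.array(c['tvec'])
    T=np.eye(4);T[:3,:3]=R.from_rotvec(obs['tool_rot']).as_matrix();T[:3,3]=obs['tool_pos']
    M=np.linalg.inv(T@c['T_tool_cam']);return M[:3,:3],M[:3,3]
def proj(c,Rt,P):
    K=np.array([[c['fx'],0,c['cx']],[0,c['fy'],c['cy']],[0,0,1.]])
    return cv2.projectPoints(np.asarray(P,float).reshape(-1,1,3),cv2.Rodrigues(Rt[0])[0],Rt[1],K,np.array([c['k1'],0,0,0.]))[0].reshape(-1,2)
def blobs(im):
    h=cv2.cvtColor(im,cv2.COLOR_RGB2HSV);out={}
    for n,(a,b) in dict(yellow=(23,34),blue=(100,118),green=(55,85),red=(0,6)).items():
        m=((h[...,0]>=a)&(h[...,0]<=b)&(h[...,1]>130)&(h[...,2]>60)).astype(np.uint8)
        k,l,s,ct=cv2.connectedComponentsWithStats(m,connectivity=8)
        out[n]=[(int(s[i,4]),ct[i].round(1).tolist(),s[i,:4].tolist()) for i in range(1,k) if s[i,4]>25]
    return out
def cyl(x,y,d=0):
    t=np.linspace(0,2*np.pi,40)[:-1]
    return np.array([[x+.018*np.cos(a),y+.018*np.sin(a),z] for a in t for z in(.035,.05-d)])
def cen(c,Rt,x,y,d=0):
    H=cv2.convexHull(proj(c,Rt,cyl(x,y,d)).astype(np.float32));m=cv2.moments(H);return np.array([m['m10'],m['m01']])/m['m00'],m['m00']
def solve(c,Rt,uv,x0=(.6,0),d=0):
    return least_squares(lambda p:cen(c,Rt,*p,d)[0]-uv,x0,diff_step=1e-4).x
E
python3 - <<'E'
from h import *
from station import ctrl
for n in("scene","side"):
    c=ctrl.get_calibration(n);Rt=cam(c)
    for k,v in blobs(cv2.imread(f"pics/{n}0.png")[:,:,::-1]).items():
        for b in v:
            if b[0]<600:
                p=solve(c,Rt,b[1]);print(n,k,b,p.round(4),cen(c,Rt,*p)[1].round())
E
```

```text
Traceback (most recent call last):
AttributeError: 'float' object has no attribute 'round'
```

Run:
```python
from h import *
from station import ctrl
for n in("scene","side"):
    c=ctrl.get_calibration(n);Rt=cam(c)
    for k,v in blobs(cv2.imread(f"pics/{n}0.png")[:,:,::-1]).items():
        for b in v:
            if b[0]<600:
                p=solve(c,Rt,b[1]);print(n,k,b,p.round(4),round(cen(c,Rt,*p)[1]))
```

```text
scene yellow (55, [211.6, 165.1], [208, 161, 8, 9]) [0.4596 0.6835] 65
scene yellow (57, [285.5, 200.6], [282, 196, 8, 9]) [0.4885 0.3157] 75
scene blue (75, [427.9, 278.6], [423, 274, 10, 10]) [ 0.5    -0.2984] 99
scene green (47, [333.7, 214.9], [330, 212, 8, 7]) [0.5393 0.1242] 80
scene red (530, [149.3, 226.6], [127, 215, 47, 25]) [0.0894 0.6565] 81
scene red (47, [382.5, 240.7], [379, 237, 8, 8]) [ 0.545  -0.0875] 87
scene red (71, [230.8, 334.9], [223, 328, 20, 14]) [-0.0513  0.1134] 115
scene red (472, [198.7, 349.5], [181, 337, 38, 26]) [-0.1495  0.1623] 119
side yellow (61, [216.7, 140.4], [212, 137, 10, 8]) [0.4597 0.6911] 71
side yellow (82, [276.6, 186.0], [272, 182, 10, 9]) [0.4888 0.3215] 97
side blue (158, [419.2, 309.5], [412, 303, 15, 14]) [ 0.5017 -0.2952] 199
side green (52, [325.1, 209.7], [320, 207, 11, 7]) [0.5432 0.1313] 113
side red (372, [304.0, 88.6], [291, 78, 24, 24]) [0.9618 0.8151] 48
side red (108, [373.2, 250.4], [368, 245, 12, 12]) [ 0.5452 -0.0835] 144
side red (37, [20.6, 296.8], [20, 283, 3, 25]) [-0.2823  0.3647] 192
```

Emit:
{"fn": "drive_tool", "kwargs": {
  "moves": [0,0,0,0.022,-0.0245,-0.006,1,0,0,0,0.022,-0.0245,-0.006,1,0,0,0,0.022,-0.0245,-0.006,1,0,0,0,0.022,-0.0245,-0.006,1,0,0,0,0.022,-0.0245,-0.006,1],
  "newtons": 40
}}

```text
t: 0.78
tool_pos: [0.3765, 0.442, 0.2007]
tool_rot: [-0.685, -3.066, 0.001]
contact_force: [-0.2, 0.4, 0.1]
opening: 0.0002
```

Emit:
{"fn": "drive_tool", "kwargs": {
  "moves": [0,0,0,0.022,-0.0245,-0.006,1,0,0,0,0.022,-0.0245,-0.006,1,0,0,0,0.022,-0.0245,-0.006,1,0,0,0,0.022,-0.0245,-0.006,1,0,0,0,0,0,0,1]
}}

```text
t: 1.4
tool_pos: [0.4647, 0.3433, 0.1762]
tool_rot: [-0.69, -3.064, 0.002]
contact_force: [-0.5, 0.9, 0.2]
opening: -0.0001
```

```bash
cat > look.py <<'E'
from h import *
from station import ctrl
import sys
n=sys.argv[1]
o=ctrl.get_obs();im=ctrl.get_image("wrist");cv2.imwrite(f"pics/{n}.png",im[:,:,::-1])
c=ctrl.get_calibration("wrist");Rt=cam(c,o)
print(o['t'],o['tool_pos'].round(4),o['tool_rot'].round(3),o['contact_force'].round(2),o['wrist_torque'].round(2),o['opening'])
for k,v in blobs(im).items():
    for b in v:
        if b[0]>300:
            p=solve(c,Rt,b[1],o['tool_pos'][:2]);print(k,b,p.round(4),round(cen(c,Rt,*p)[1]))
E
python3 look.py w1
```

```text
1.4 [0.4647 0.3433 0.1762] [-6.900e-01 -3.064e+00  2.000e-03] [-0.45  0.93  0.16] [-0.01  0.03  0.03] -7.094591554582076e-05
yellow (957, [304.6, 219.4], [288, 202, 35, 35]) [0.4865 0.3213] 1049
red (761, [46.1, 380.6], [29, 366, 36, 30]) [ 0.5441 -0.0816] 846
```

View pics/w1.png

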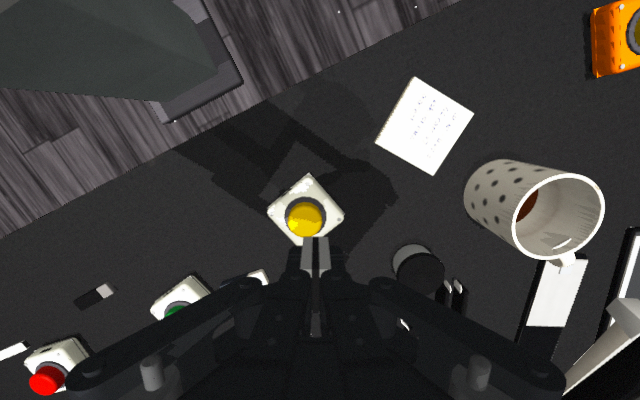

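Emit:
{"fn": "drive_tool", "kwargs": {
  "moves": [0,0,0,0.011,-0.011,-0.02,1,0,0,0,0.011,-0.011,-0.03,1,0,0,0,0,0,-0.03,1,0,0,0,0,0,-0.031,1,0,0,0,0,0,0,1]
}}

```text
t: 2.08
tool_pos: [0.4832, 0.3217, 0.062]
tool_rot: [-0.683, -3.06, 0.008]
contact_force: [0.4, 0.1, 0.5]
opening: 0.0002
```

```bash
python3 look.py w2; python3 -c "
from station import ctrl;import cv2
cv2.imwrite('pics/s2.png',cv2.resize(ctrl.get_image('side')[120:260,200:400,::-1],None,fx=4,fy=4,interpolation=cv2.INTER_CUBIC))"
```

```text
2.075 [0.4832 0.3217 0.062 ] [-0.683 -3.06   0.008] [0.42 0.1  0.49] [ 0.02 -0.05  0.07] 0.00016172942221386033
yellow (1168, [316.3, 231.5], [288, 215, 58, 39]) [0.4783 0.3253] 3013
```

View pics/w2.png

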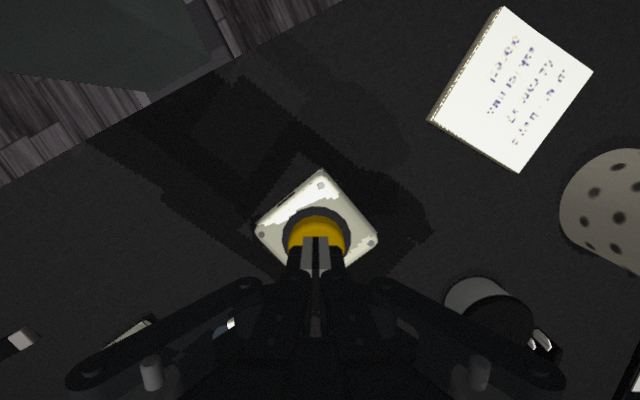

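View pics/s2.png

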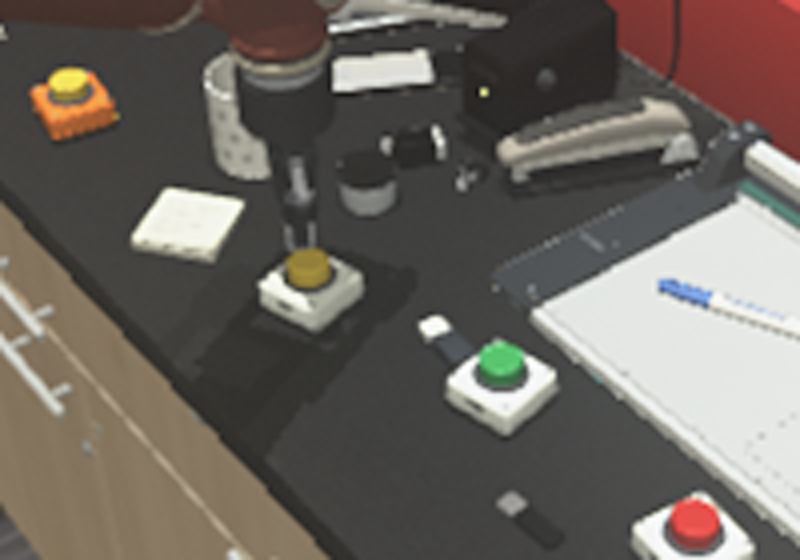

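Emit:
{"fn": "drive_tool", "kwargs": {
  "moves": [0,0,0,0.002,0,-0.002,1,0,0,0,0,0,-0.003,1,0,0,0,0,0,-0.002,1,0,0,0,0,0,0,1,0,0,0,0,0,0,1]
}}

```text
t: 2.8
tool_pos: [0.4881, 0.323, 0.0594]
tool_rot: [0.685, 3.066, 0.0]
contact_force: [-0.0, 0.6, 0.5]
opening: 0.0
```

Emit:
{"fn": "drive_tool", "kwargs": {
  "moves": [0,0,0,0,-0.001,-0.003,1,0,0,0,0,0,-0.003,1,0,0,0,0,0,-0.002,1,0,0,0,0,0,-0.002,1,0,0,0,0,0,0,1]
}}

```text
t: 3.42
tool_pos: [0.4881, 0.322, 0.0492]
tool_rot: [0.685, 3.066, 0.0]
contact_force: [0.4, 0.1, -0.4]
opening: -0.0001
```

Emit:
{"fn": "drive_tool", "kwargs": {
  "moves": [0,0,0,0,0,-0.001,1,0,0,0,0,0,-0.001,1,0,0,0,0,0,-0.001,1,0,0,0,0,0,-0.001,1,0,0,0,0,0,0,1]
}}

```text
t: 4.05
tool_pos: [0.4882, 0.3221, 0.0453]
tool_rot: [0.685, 3.066, 0.0]
contact_force: [-0.6, -0.5, 1.3]
opening: -0.0002
```

Emit:
{"fn": "drive_tool", "kwargs": {
  "moves": [0,0,0,0,0,0,1,0,0,0,0,0,-0.001,1,0,0,0,0,0,-0.001,1,0,0,0,0,0,-0.001,1,0,0,0,0,0,-0.001,1]
}}

```text
t: 4.68
tool_pos: [0.4882, 0.3221, 0.0413]
tool_rot: [0.685, 3.066, 0.0]
contact_force: [0.7, 0.4, 3.2]
opening: 0.0003
```

```bash
python3 look.py w3; python3 -c "
from station import ctrl;import cv2
cv2.imwrite('pics/s3.png',cv2.resize(ctrl.get_image('side')[150:230,230:350,::-1],None,fx=6,fy=6,interpolation=cv2.INTER_CUBIC))"
```

```text
4.675 [0.4882 0.3221 0.0413] [0.685 3.066 0.   ] [0.67 0.35 3.18] [ 0.05  0.06 -0.06] 0.000299495434258619
yellow (1087, [308.3, 235.4], [281, 220, 62, 45]) [0.4757 0.3246] 3948
```

View pics/w3.png

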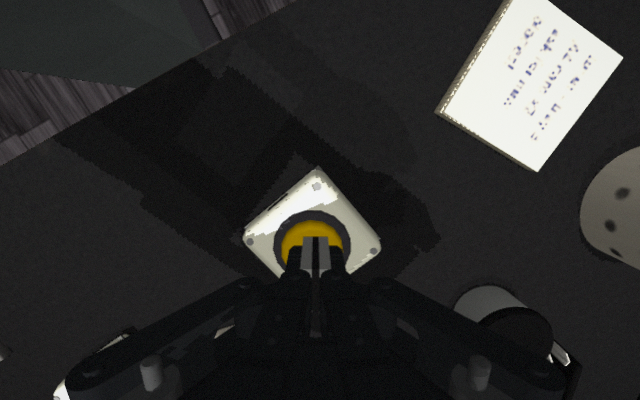

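View pics/s3.png

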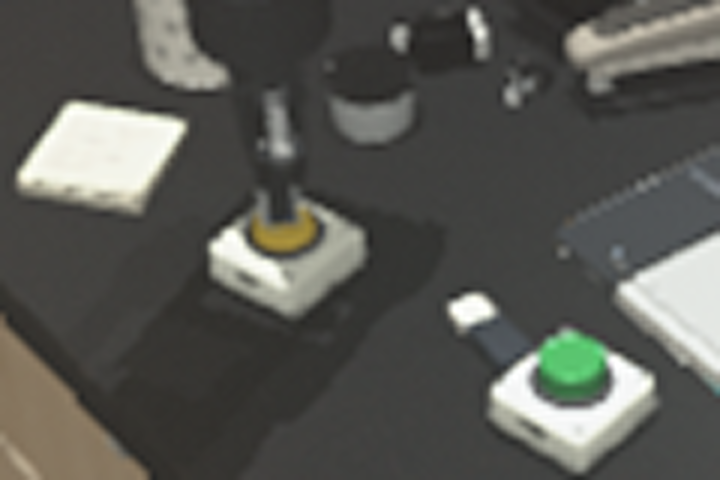

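Emit:
{"fn": "drive_tool", "kwargs": {
  "moves": [0,0,0,0,0,0.02,1,0,0,0,0,0,0.04,1,0,0,0,0,0,0.04,1,0,0,0,-0.01,0.015,0.035,1,0,0,0,-0.015,0.01,0,1]
}}

```text
t: 5.4
tool_pos: [0.4651, 0.3486, 0.1817]
tool_rot: [0.685, 3.059, 0.009]
contact_force: [0.2, -0.1, 0.4]
opening: -0.0
```

```bash
python3 look.py w4; python3 -c "
from station import ctrl;import cv2
cv2.imwrite('pics/s4.png',cv2.resize(ctrl.get_image('side')[150:230,230:350,::-1],None,fx=6,fy=6,interpolation=cv2.INTER_CUBIC))"
```

```text
5.4 [0.4651 0.3486 0.1817] [0.685 3.059 0.009] [ 0.25 -0.06  0.44] [-0.02  0.   -0.06] -2.366122456553094e-05
yellow (630, [631.2, 33.5], [620, 11, 20, 42]) [0.4556 0.6726] 2029
yellow (810, [299.4, 216.9], [284, 201, 33, 32]) [0.4851 0.3224] 1014
red (736, [43.7, 378.0], [27, 364, 36, 29]) [ 0.5441 -0.0817] 831
```

View pics/w4.png

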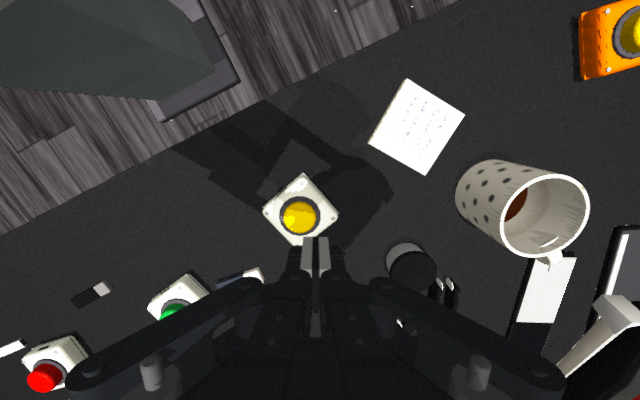

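View pics/s4.png

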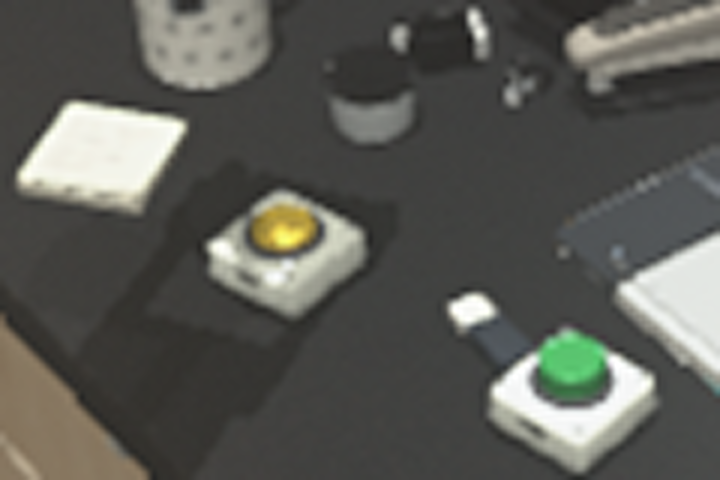

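Emit:
{"fn": "drive_tool", "kwargs": {
  "moves": [0,0,0,0.002,-0.04,0,1,0,0,0,0.002,-0.055,0,1,0,0,0,0.002,-0.055,0,1,0,0,0,0.002,-0.055,0,1,0,0,0,0.002,-0.055,0,1]
}}

```text
t: 6.12
tool_pos: [0.4717, 0.085, 0.1743]
tool_rot: [-0.684, -3.063, 0.002]
contact_force: [0.5, -0.1, 0.3]
opening: 0.0003
```

Emit:
{"fn": "drive_tool", "kwargs": {
  "moves": [0,0,0,0.001,-0.055,0,1,0,0,0,0.001,-0.055,0,1,0,0,0,0.001,-0.055,0,1,0,0,0,0.001,-0.055,0,1,0,0,0,0.001,-0.055,0,1]
}}

```text
t: 6.75
tool_pos: [0.4766, -0.1895, 0.1742]
tool_rot: [-0.685, -3.063, -0.001]
contact_force: [0.4, 0.6, -0.6]
opening: 0.0002
```

Emit:
{"fn": "drive_tool", "kwargs": {
  "moves": [0,0,0,0.001,-0.055,0,1,0,0,0,0.001,-0.03,0,1,0,0,0,0,0,0,1,0,0,0,0,0,0,1,0,0,0,0,0,0,1]
}}

```text
t: 7.38
tool_pos: [0.4799, -0.2717, 0.1757]
tool_rot: [-0.683, -3.065, -0.001]
contact_force: [-0.6, 0.3, 0.2]
opening: -0.0003
```

```bash
python3 look.py w5
```

```text
7.375 [ 0.4799 -0.2717  0.1757] [-6.830e-01 -3.065e+00 -1.000e-03] [-0.61  0.32  0.22] [ 0.03 -0.01  0.05] -0.00030327064360185206
blue (974, [304.2, 217.7], [287, 200, 35, 36]) [ 0.4998 -0.2929] 1056
green (419, [600.9, 358.5], [561, 343, 79, 31]) [ 0.8291 -0.0374] 916
red (1192, [512.8, 170.9], [492, 153, 42, 37]) [ 0.5438 -0.0836] 1378
```

View pics/w5.png

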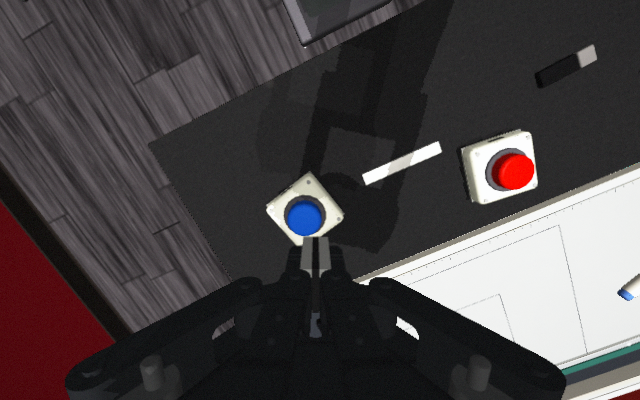

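Emit:
{"fn": "drive_tool", "kwargs": {
  "moves": [0,0,0,0.0105,-0.011,-0.03,1,0,0,0,0.0105,-0.0105,-0.04,1,0,0,0,0,0,-0.035,1,0,0,0,0,0,-0.012,1,0,0,0,0,0,0,1]
}}

```text
t: 8.05
tool_pos: [0.5009, -0.2937, 0.059]
tool_rot: [-0.684, -3.065, -0.001]
contact_force: [-0.3, 0.2, 1.5]
opening: 0.0005
```

```bash
python3 look.py w6
```

```text
8.05 [ 0.5009 -0.2937  0.059 ] [-6.840e-01 -3.065e+00 -1.000e-03] [-0.34  0.19  1.51] [-0.04 -0.04 -0.02] 0.0004514469720343564
blue (1540, [314.2, 228.9], [285, 210, 60, 43]) [ 0.4929 -0.2899] 3143
```

View pics/w6.png

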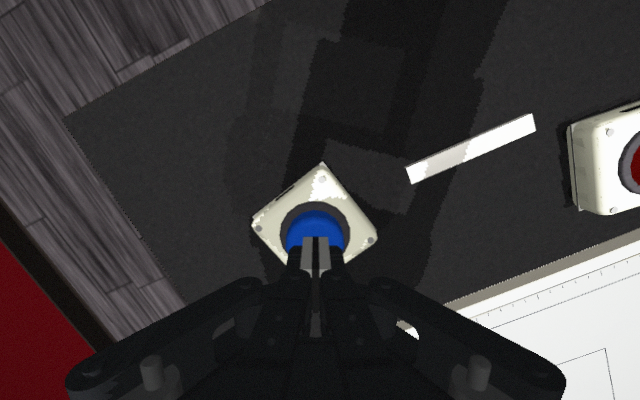

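Fingertip at (316,238) is over the blue key (centred about (315,235)). Pressing.

Emit:
{"fn": "drive_tool", "kwargs": {
  "moves": [0,0,0,0,0,-0.003,1,0,0,0,0,0,-0.003,1,0,0,0,0,0,-0.002,1,0,0,0,0,0,-0.002,1,0,0,0,0,0,-0.002,1]
}}

```text
t: 8.72
tool_pos: [0.5012, -0.2946, 0.0476]
tool_rot: [-0.685, -3.066, 0.0]
contact_force: [-0.8, 0.7, 3.5]
opening: -0.0002
```

Emit:
{"fn": "drive_tool", "kwargs": {
  "moves": [0,0,0,0,0,-0.001,1,0,0,0,0,0,-0.001,1,0,0,0,0,0,-0.002,1,0,0,0,0,0,-0.001,1,0,0,0,0,0,-0.001,1]
}}

```text
t: 9.35
tool_pos: [0.5012, -0.2946, 0.0413]
tool_rot: [0.685, 3.066, -0.0]
contact_force: [0.1, -0.3, 2.9]
opening: 0.0002
```

```bash
python3 look.py w7
```

```text
9.35 [ 0.5012 -0.2946  0.0413] [ 0.685  3.066 -0.   ] [ 0.07 -0.26  2.9 ] [-0.02  0.04 -0.  ] 0.00015899084516364737
blue (1174, [316.0, 234.4], [285, 219, 63, 40]) [ 0.4898 -0.2881] 3955
```

Emit:
{"fn": "drive_tool", "kwargs": {
  "moves": [0,0,0,0,0,0.02,1,0,0,0,0,0,0.04,1,0,0,0,0,0,0.04,1,0,0,0,-0.01,0.012,0.035,1,0,0,0,-0.011,0.01,0,1]
}}

```text
t: 10.02
tool_pos: [0.4818, -0.2736, 0.1814]
tool_rot: [0.683, 3.058, -0.005]
contact_force: [0.6, 0.2, 0.5]
opening: -0.0001
```

```bash
python3 look.py w8; python3 -c "
from station import ctrl;import cv2
cv2.imwrite('pics/s8.png',cv2.resize(ctrl.get_image('side')[170:340,230:460,::-1],None,fx=3.4,fy=3.4,interpolation=cv2.INTER_CUBIC))"
```

```text
10.025 [ 0.4818 -0.2736  0.1814] [ 0.683  3.058 -0.005] [0.64 0.17 0.45] [ 0.02 -0.01  0.02] -0.00011601789324481332
blue (836, [305.6, 210.8], [289, 195, 34, 32]) [ 0.4984 -0.2921] 1023
green (446, [598.3, 351.6], [557, 335, 83, 34]) [ 0.8298 -0.0369] 885
red (1164, [511.3, 165.9], [490, 149, 43, 36]) [ 0.5437 -0.0837] 1343
red (556, [620.2, 392.9], [583, 380, 57, 20]) [ 0.9185 -0.0188] 787
```

View pics/w8.png

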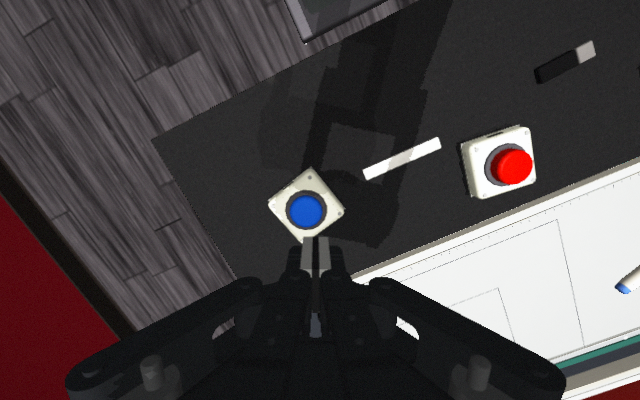

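View pics/s8.png

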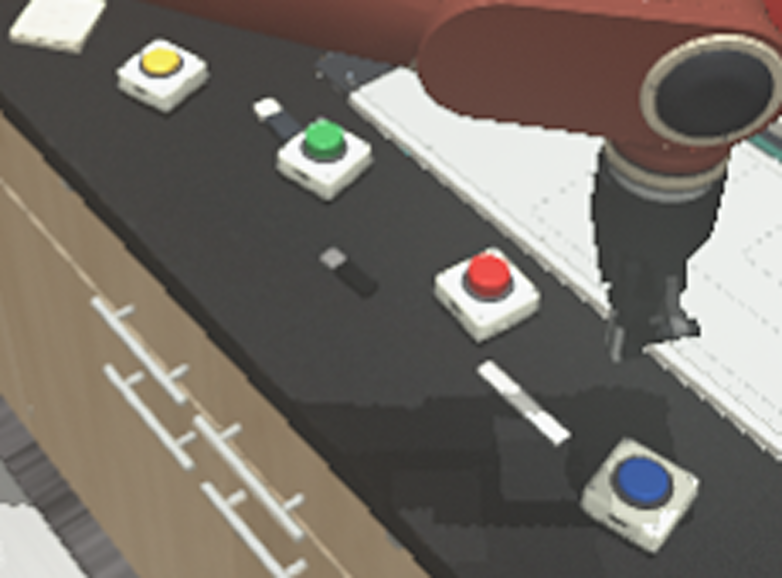

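Emit:
{"fn": "drive_tool", "kwargs": {
  "moves": [0,0,0,0.004,0.034,0,1,0,0,0,0.004,0.05,0,1,0,0,0,0.004,0.055,0,1,0,0,0,0.004,0.055,0,1,0,0,0,0.005,0.055,0,1]
}}

```text
t: 10.75
tool_pos: [0.5001, -0.0217, 0.1744]
tool_rot: [-0.685, -3.063, 0.0]
contact_force: [0.9, 0.1, 0.7]
opening: -0.0002
```

Emit:
{"fn": "drive_tool", "kwargs": {
  "moves": [0,0,0,0.005,0.055,0,1,0,0,0,0.005,0.055,0,1,0,0,0,0.005,0.045,0,1,0,0,0,0.005,0.02,0,1,0,0,0,0,0,0,1]
}}

```text
t: 11.38
tool_pos: [0.5207, 0.1519, 0.175]
tool_rot: [-0.682, -3.065, 0.002]
contact_force: [-0.6, -0.7, -0.5]
opening: -0.0002
```

```bash
python3 look.py w9
```

```text
11.375 [0.5207 0.1519 0.175 ] [-6.820e-01 -3.065e+00  2.000e-03] [-0.59 -0.72 -0.51] [-0.02 -0.04 -0.07] -0.00022022547061619922
yellow (1248, [463.4, 85.4], [444, 65, 40, 41]) [0.4867 0.3171] 1633
green (961, [302.6, 216.3], [286, 199, 34, 36]) [0.5382 0.1298] 1064
red (895, [138.1, 294.2], [120, 278, 37, 33]) [ 0.544  -0.0817] 1016
red (1199, [602.0, 386.4], [576, 368, 63, 32]) [0.9161 0.3797] 855
```

View pics/w9.png

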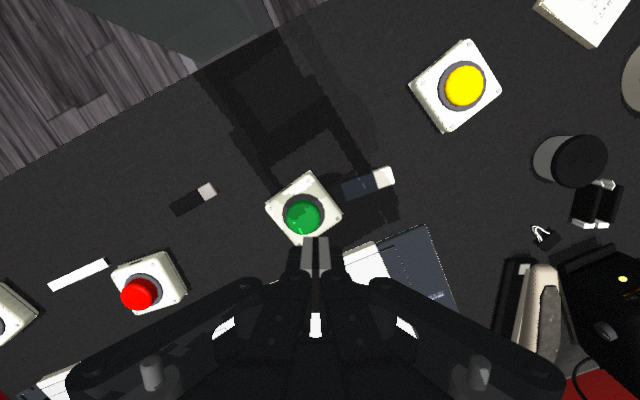

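Emit:
{"fn": "drive_tool", "kwargs": {
  "moves": [0,0,0,0.009,-0.0115,-0.03,1,0,0,0,0.0095,-0.0115,-0.04,1,0,0,0,0,0,-0.035,1,0,0,0,0,0,-0.012,1,0,0,0,0,0,0,1]
}}

```text
t: 12.05
tool_pos: [0.5392, 0.1276, 0.0588]
tool_rot: [-0.687, -3.064, 0.001]
contact_force: [0.3, -0.8, 0.4]
opening: 0.0006
```

```bash
python3 look.py w10
```

```text
12.05 [0.5392 0.1276 0.0588] [-6.870e-01 -3.064e+00  1.000e-03] [ 0.3  -0.75  0.43] [-0.01 -0.01  0.01] 0.0006104285999581845
yellow (2600, [604.5, 19.5], [572, 0, 68, 46]) [0.4921 0.3102] 6590
green (1540, [317.6, 228.7], [288, 209, 59, 45]) [0.5319 0.1333] 3150
red (2211, [54.2, 358.4], [24, 333, 65, 53]) [ 0.543  -0.0817] 2728
```

View pics/w10.png

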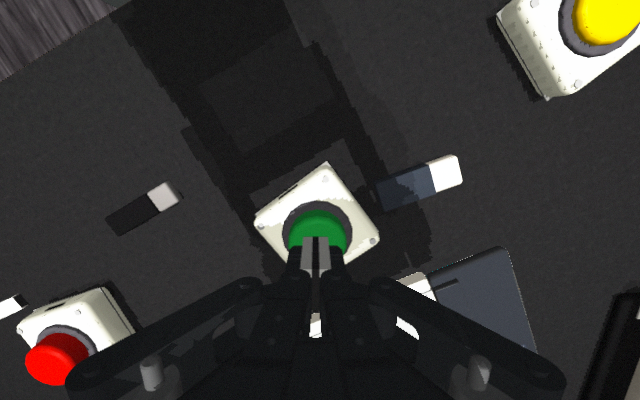

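Tip (316,238) sits over the green key (centre about (317,235)). Press.

Emit:
{"fn": "drive_tool", "kwargs": {
  "moves": [0,0,0,0,0,-0.003,1,0,0,0,0,0,-0.003,1,0,0,0,0,0,-0.002,1,0,0,0,0,0,-0.002,1,0,0,0,0,0,-0.002,1]
}}

```text
t: 12.72
tool_pos: [0.5397, 0.1286, 0.0476]
tool_rot: [0.685, 3.066, 0.0]
contact_force: [-0.6, -0.0, 2.3]
opening: 0.0
```

Emit:
{"fn": "drive_tool", "kwargs": {
  "moves": [0,0,0,0,0,-0.001,1,0,0,0,0,0,-0.001,1,0,0,0,0,0,-0.002,1,0,0,0,0,0,-0.001,1,0,0,0,0,0,-0.001,1]
}}

```text
t: 13.35
tool_pos: [0.5396, 0.1286, 0.0413]
tool_rot: [0.685, 3.066, 0.0]
contact_force: [-0.9, 0.9, 2.8]
opening: -0.0003
```

Emit:
{"fn": "drive_tool", "kwargs": {
  "moves": [0,0,0,0,0,0.02,1,0,0,0,0,0,0.04,1,0,0,0,0,0,0.04,1,0,0,0,-0.02,0.01,0.05,1,0,0,0,-0.02,0.01,0.03,1]
}}

```text
t: 13.98
tool_pos: [0.5002, 0.1486, 0.2257]
tool_rot: [0.685, 3.061, 0.002]
contact_force: [0.7, -0.0, 0.5]
opening: -0.0001
```

Emit:
{"fn": "drive_tool", "kwargs": {
  "moves": [0,0,0,-0.03,0,0.03,1,0,0,0,-0.03,0,0.01,1,0,0,0,0,0,0,1,0,0,0,0,0,0,1,0,0,0,0,0,0,1]
}}

```text
t: 14.6
tool_pos: [0.4398, 0.1483, 0.2607]
tool_rot: [-0.686, -3.065, 0.001]
contact_force: [-0.3, 0.0, 0.4]
opening: 0.0004
```

```bash
python3 look.py w11; python3 -c "
from station import ctrl;import cv2
cv2.imwrite('pics/s11.png',cv2.resize(ctrl.get_image('side')[120:340,200:460,::-1],None,fx=2.7,fy=2.7,interpolation=cv2.INTER_CUBIC))"
```

```text
14.6 [0.4398 0.1483 0.2607] [-6.860e-01 -3.065e+00  1.000e-03] [-0.34  0.04  0.36] [ 0.02 -0.03 -0.01] 0.0003534617792529568
yellow (602, [451.0, 151.3], [437, 138, 29, 28]) [0.4854 0.3183] 788
blue (358, [80.2, 325.1], [69, 316, 24, 19]) [ 0.4985 -0.2858] 569
red (1726, [599.2, 384.7], [552, 349, 88, 51]) [0.975  0.4329] 497
```

View pics/w11.png

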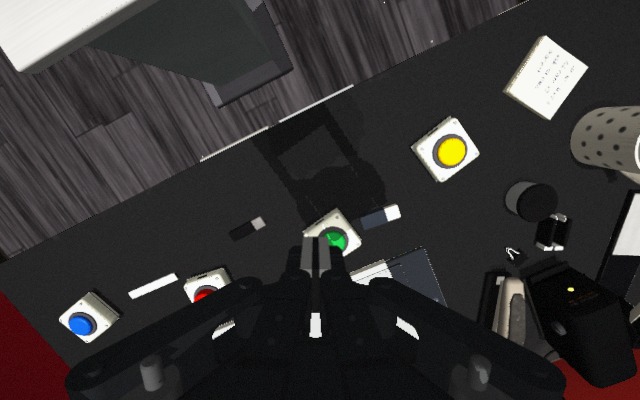

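View pics/s11.png

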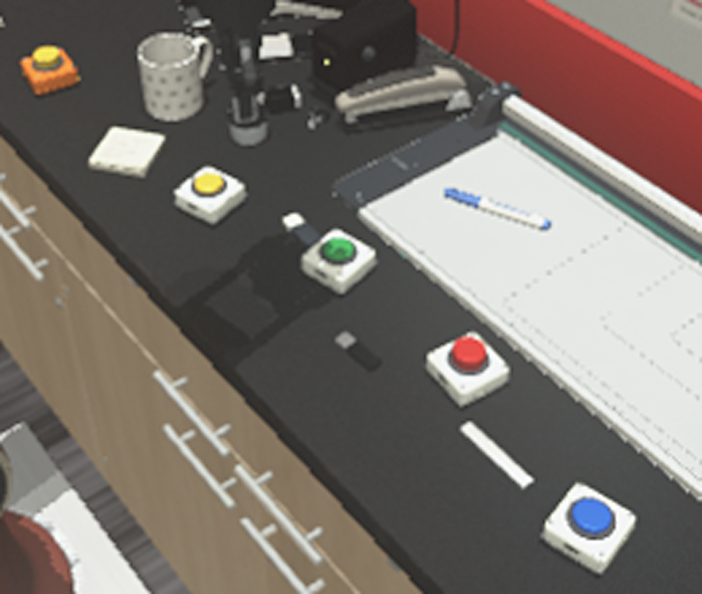

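The side view shows yellow (208,184), green (338,250) and blue (591,516) down and red (467,352) up. The arm is clear of everything.

```bash
python3 -c "
from station import ctrl
print(ctrl.finish_job())"
```

```text
the job is handed in; nothing more can be done
None
```

I pressed yellow, then blue, then green with the shut fingertips, then lifted clear and handed the job in at about 15 s.

- **Presses:** each key went down to a tip height of 41 mm, about 9 mm of travel. I read about 3 N at the bottom of each press and no more than 3.5 N at any reading.
- **Last pictures:** the side view showed yellow, blue and green down and red up. No box or bystander looked moved; I judged that by eye and did not measure it.
- **Clearance:** the tool was at 0.26 m, with the contact force down to noise level.
- **Disagreements:** the scene and side cameras differed by up to about 7 mm on key positions. I aimed by the wrist camera instead, and its readings matched the side view to within about 5 mm.
- **Not checked:** the exact key travel could not be read directly. I inferred it from the tip height and the pictures.

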